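# Pack the kit tray for the microscope

### The arm

A 6-joint arm with a two-finger parallel gripper is mounted at the origin on the work surface; the furniture and walls round the work are solid. World frame = base frame: x ahead of the robot, y to its left, z up, the work surface at z = 0. Lengths are in m, angles in rad, forces in N, time in s.
With the tool pointing down it reaches from about 0.425 to 0.925 m from the base axis. Payload 12.5 kg.
Tool frame: the origin (TCP) lies midway between the tips of the shut fingers; the grasp point (between the pads) lies 19 mm behind it (bot.hold_point_z is the distance from the TCP to the grasp point, in m); z points along the fingers, y is the line along which they close (so a half turn about z gives the same grasp; the last joint's range is limited). The gripper opens to 85 mm and grips with 20 to 120 N. Pads are 22 mm wide; open, the fingers measure 114 mm over their backs; the gripper's body (76 mm by 85 mm) begins 54 mm behind the grasp point. The pads swing forward as they close: fully open they stand 13 mm farther back than shut.
Start: joints at [-1.212, 0.491, 1.559, -0, 1.092, -0.106], TCP at [0.28, -0.559, 0.231] pointing down, gripper open.
Joint ranges: [-3.1, 3.1], [-0.84, 2.19], [0.05, 2.79], [-1.13, 4.28], [0.06, 2.93], [-2.69, 2.69]. Speed limits (rad/s): [2.22, 2.22, 2.79, 3.14, 3.14, 3.14].

### API

Orientations are given as a unit quaternion [w, x, y, z].
In Python, from rig import bot, cams, order gives the robot as it stands.
- The arm moves only by the tool step_arm, never from a script. Its argument "targets" is a list of rows, each an object with "rot": the turn, a rotation vector about the tool's x, y, z in degrees, a list of three; "offset": the shift along the tool's x, y, z in m, a list of three; "hand": the opening, from 0 (shut) to 1 (fully open). In form: [{"rot": [ax, ay, az], "offset": [dx, dy, dz], "hand": hand}, ...]. A call has 1 to 20 rows; each row is the pose to reach, as a shift and turn from the pose commanded when the call began, along the tool's axes at that moment; what a row does not reach only later rows make up. A row lasts 1/10 s, in which the tool goes at most 50 mm and 8.59 degrees, less where a joint would pass 70% of its speed; a pose out of reach is approached as far as the arm can. A call with a gripper value outside its range is refused whole. The fingers move at their own pace and stop on an object; "squeeze" is the grip in N (left out, the last holds). Time passes only in rows, so rows that repeat a pose let the fingers close. It gives the time, the measured TCP pose, the force, the opening and the grip force at its end, in the units of the state.
- bot.sense(): the state, without advancing time (a new reading comes with each control period).
- cams.grab_frame(name): name is "scene" or "top" or "wrist"; returns a dict with "image" (420x560x3 uint8, red, green, blue), "fov_y" (degrees; the focal length in pixels is half the picture's height over the tangent of half this angle, whatever the lens; pixels are square), "cx", "cy" (the principal point, pixels), "dist_coeffs" ([k1, k2, p1, p2, k3] as OpenCV has them; the pictures are not rectified), "extrinsics" (4x4, takes a point from camera to world coordinates). Camera axes: x right, y down, z forward; pixel columns grow to the right and rows downward; lengths in m; the calibration is good to about 2 mm. A picture is of the moment at which its call begins. There is no depth.
- order.job_done(): hands the job in; it is judged then, once.
The state is a dict: "clock": time; "joint_positions": joint angles; "joint_velocities": joint speeds; "effort": joint torques, N m; "ee_pos": TCP position; "ee_rot": TCP orientation; "wrist_force": force on the tool from outside, world axes, zero at the start; "wrist_torque": the same for the moment, N m; "finger_gap": finger opening in m; "grip_force": force on a finger pad.
Only numpy, scipy, OpenCV 4.12 (cv2) and the standard library are available. Lean on these libraries where they do the work, as an engineer would, in place of code of your own. Each camera call takes 0.05 s, during which the arm holds its last target. There are 200 camera calls.

### The job

Pack the kit tray, keeping everything upright: stand the brown bottle with the glass stopper in the wide round recess, stand the capped vial in the narrow round recess, and seat the steel V-block flat on the metal corner plate, its long side along the raised edge farther from the robot, slid snugly up against both raised edges. The screw-cap bottle, the open vial and the plain steel block do not belong: leave them where they stand.

Things in the scene. Friction and masses are not known exactly. Their poses are not given: they have to be found in the camera images.
- kit_tray: shallow cream rectangular tray, 171 x 241 mm over its rim, fixed; walls 30 mm high stand about 74 mm (x) and 108 mm (y) from its centre; its long side is y. Origin: centre of the underside, on the worktop. It holds the three inserts side by side in a row along its y, in any order, turned as it is.
- wide_cup: square grey insert 66 x 66 x 12 mm, fixed in the tray, with one round recess 56 mm across and 8 mm deep (the wider of the two). Origin: centre of its underside; the recess is centred on it and its floor is 4 mm above it. z up.
- narrow_cup: square grey insert 66 x 66 x 12 mm, fixed in the tray, with one round recess 40 mm across and 8 mm deep (the narrower of the two). Origin: centre of its underside; the recess is centred on it and its floor is 4 mm above it. z up.
- corner_plate: dark bare-metal plate 66 x 66 mm, 6 mm thick, fixed in the tray, with raised edges 8 mm wide 6 mm high along its +x (far) and +y (left) sides; their inner faces are at x = +25 and y = +25 mm. Origin: centre of the underside; the seat is 6 mm above it. The V-block fully home, its 44 mm length along y, has its centre at x = +10, y = +3 mm.
- stopper_bottle: small round brown glass bottle, 38 mm across and 72 mm tall; straight side up to 46 mm, then a shoulder, a narrow neck and a clear knob-shaped glass stopper 19 mm across (fixed). Stands upright; origin: centre of its foot, z up.
- screwcap_bottle: look-alike: the same brown bottle body 38 mm across but with a wide flat black screw cap 30 mm across, 66 mm tall. Stands upright; origin: centre of its foot.
- capped_vial: small glass vial 21 mm across and 48 mm tall with a black screw cap as wide as the vial. Stands upright; origin: centre of its foot, z up.
- open_vial: look-alike: glass vial 21 mm across and 36 mm tall with no cap, its mouth open and some white filling at the bottom. Stands upright; origin: centre of its foot.
- v_block: bare steel block 30 mm (x) x 44 mm (y) x 36 mm tall with a V-groove 20 mm wide and 10 mm deep along the whole length (y) of its top. Origin: centre of its underside; z up. The long sides (x = -15 and +15 mm) are flat and can be gripped. 0.2 to 0.33 kg.
- plain_block: look-alike: bare steel block 30 mm (x) x 44 mm (y) x 36 mm tall with a plain flat top. Origin: centre of its underside.
Not all that is in view belongs to the job. Leave any turquoise look-alike of the narrow_cup alone.

How it is judged:
At the end, for the whole second after the job is handed in: Stoppered bottle in the wide recess and capped vial in the narrow one, upright, within 12 mm of centre and 3 mm of the floor; V-block flat on the corner plate, along y within 0.08 rad, under 3 mm from each raised edge; all at rest, look-alikes upright within 20 mm of their starts (horizontal distance between stopper_bottle and wide_cup below 0.012 m and z of stopper_bottle in the frame of wide_cup below 0.007 m and angle between each of stopper_bottle, capped_vial's own z axis and vertical below 0.1 rad and linear speed of each of stopper_bottle, capped_vial, v_block below 0.02 m/s and angular speed of each of stopper_bottle, capped_vial, v_block below 0.3 rad/s and horizontal distance between capped_vial and narrow_cup below 0.012 m and z of capped_vial in the frame of narrow_cup below 0.007 m and x of v_block in the frame of corner_plate between 0.007 and 0.012 m and y of v_block in the frame of corner_plate between 0 and 0.005 m and z of v_block in the frame of corner_plate between 0.003 and 0.009 m and angle between v_block's own z axis and vertical below 0.08 rad and angle between the y axis of v_block and the y axis of corner_plate, either way round below 0.08 rad and distance of each of screwcap_bottle, open_vial, plain_block from where it was at the start of the episode below 0.02 m and angle between each of screwcap_bottle, open_vial, plain_block's own z axis and vertical below 0.2 rad); the robot touches nothing.
It fails at once if a look-alike is shifted by more than 20 mm or knocked over (distance of any of screwcap_bottle, open_vial, plain_block from where it was at the start of the episode above 0.02 m or angle between any of screwcap_bottle, open_vial, plain_block's own z axis and vertical above 0.5 rad).
It fails at once if the stoppered bottle, the capped vial or the V-block is tipped over (angle between any of stopper_bottle, capped_vial, v_block's own z axis and vertical above 0.8 rad).
It also fails if it takes over 83 s, if anything falls off the work surface, if the arm or the gripper's body presses on something with over 40 N, if the wrist force passes 120 N, or if a joint passes its speed limit or range.

## Working session

There is one attempt and no reset: what is moved stays moved. The work goes in short steps, Python scripts to look and compute and a tool call to move; the robot and the scene stay as the last step left them, time stands still between calls to the robot, and variables do not carry over. Pictures are saved under pics/ and viewed, at most 14 in all, crops included, and the job is handed in when it is done.

Besides the shell and the picture viewer there is one more tool, called after "Call:" by a JSON object that holds its "op" and its "data", one argument or row to a line. step_arm: Moves the arm, as the interface text tells. Its arguments: {"type":"object","properties":{"targets":{"type":"array","items":{"type":"object","properties":{"rot":{"type":"array","items":{"type":"number"}},"offset":{"type":"array","items":{"type":"number"}},"hand":{"type":"number"}}}},"squeeze":{"type":"number"}},"required":["targets"]}

```bash
mkdir -p pics; cat > h.py <<'E'
import numpy as np, cv2, pickle
from rig import bot, cams, order
def grab(n, save=None):
    f=cams.grab_frame(n)
    if save:
        cv2.imwrite('pics/%s.png'%save,f['image'][:,:,::-1]); pickle.dump(f,open('pics/%s.pkl'%save,'wb'))
    return f
def K(f):
    fl=210/np.tan(np.radians(f['fov_y'])/2)
    return np.array([[fl,0,f['cx']],[0,fl,f['cy']],[0,0,1.]])
def ray(f,px):
    p=cv2.undistortPoints(np.array(px,float).reshape(-1,1,2),K(f),np.array(f['dist_coeffs'],float)).reshape(-1,2)
    E=np.array(f['extrinsics']); d=np.c_[p,np.ones(len(p))]@E[:3,:3].T
    return E[:3,3],d
def plane(f,px,z):
    o,d=ray(f,px); return o+d*((z-o[2])/d[:,2])[:,None]
def two(f,p,g,q):
    o1,d1=ray(f,[p]);o2,d2=ray(g,[q]);A=np.c_[d1[0],-d2[0]]
    s=np.linalg.lstsq(A,o2-o1,rcond=None)[0]; a=o1+s[0]*d1[0];b=o2+s[1]*d2[0]
    return (a+b)/2,np.linalg.norm(a-b)
def load(n): return pickle.load(open('pics/%s.pkl'%n,'rb'))
E
python3 -c "
from h import *
for n in ['scene','top','wrist']:
    f=grab(n,n+'0');print(n,f['fov_y'],f['cx'],f['cy'],f['dist_coeffs'],np.round(f['extrinsics'],3).tolist())
a=[cv2.imread('pics/%s0.png'%n) for n in ['scene','top']]
print(bot.sense(),bot.hold_point_z)
"
```

```text
scene 50.59304332397585 277.1003489281776 210.96727380839462 [0.03297942 0.         0.         0.         0.        ] [[-0.874, -0.275, 0.4, 0.031], [-0.486, 0.506, -0.712, 0.647], [-0.007, -0.817, -0.576, 0.614], [0.0, 0.0, 0.0, 1.0]]
top 57.392389027910895 284.23188650654924 210.58224527863314 [-0.10543743  0.          0.          0.          0.        ] [[0.016, -0.989, 0.147, 0.267], [-1.0, -0.02, -0.024, -0.051], [0.027, -0.147, -0.989, 1.122], [0.0, 0.0, 0.0, 1.0]]
wrist 63.21505731584648 283.75020214399785 206.5844471174417 [-0.02762227  0.          0.          0.          0.        ] [[0.448, -0.855, -0.262, 0.347], [-0.894, -0.429, -0.13, -0.524], [-0.001, 0.292, -0.956, 0.374], [0.0, 0.0, 0.0, 1.0]]
{'clock': 0.15, 'joint_positions': array([-1.21157008e+00,  4.91411263e-01,  1.55928776e+00, -5.44191408e-06,
        1.09169946e+00, -1.05611204e-01]), 'joint_velocities': array([-0.00134602, -0.00148024, -0.00026651, -0.00184657, -0.00048892,
       -0.00044784]), 'effort': array([ 3.66172149e-03, -6.18701291e+01, -2.61692333e+01, -4.16261628e-05,
        3.18488659e-03, -3.67588814e-05]), 'ee_pos': array([ 0.28013235, -0.55853363,  0.23087557]), 'ee_rot': array([-3.99373546e-04,  9.73111764e-01,  2.30333091e-01, -5.33504234e-05]), 'wrist_force': array([ 0.0473181 , -0.05900663, -0.70971723]), 'wrist_torque': array([ 0.05038324,  0.02550461, -0.0471401 ]), 'grip_force': 0.0, 'finger_gap': 0.08521408241113715} 0.0187
```

View pics/top0.png

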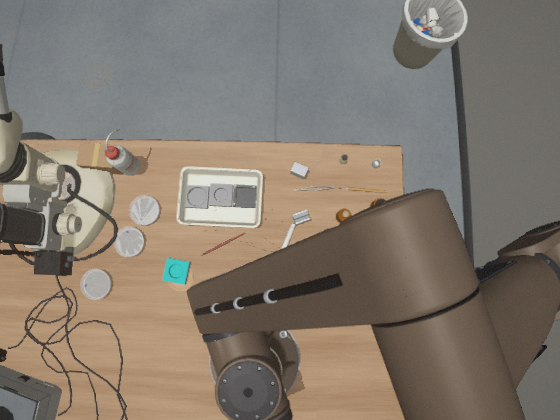

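View pics/scene0.png

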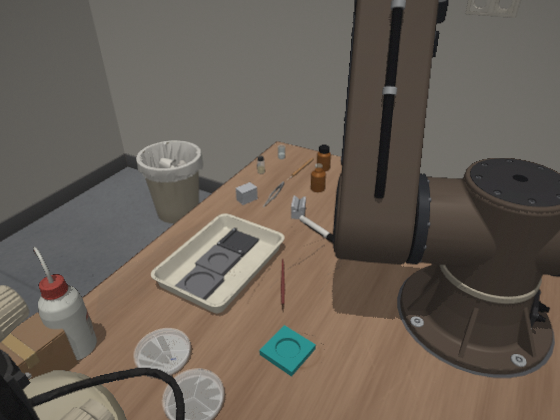

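```bash
python3 -c "
from h import *
t=load('top0')['image'][:,:,::-1];s=load('scene0')['image'][:,:,::-1]
a=cv2.resize(t[145:235,170:400],None,fx=3.4,fy=3.4,interpolation=2)
b=cv2.resize(s[140:310,150:345],None,fx=3.4,fy=3.4,interpolation=2)
b=b[:,:780]; 
cv2.imwrite('pics/ca.png',a);cv2.imwrite('pics/cb.png',b)
f=load('top0')
for n,p,z in [('plain',(299,171),.036),('vb',(302,216),.036),('cv',(344,159),.048),('ov',(376,163),.036),('sb',(344,215),.07),('sc',(378,205),.066),('tray',(220,197),.03)]: print(n,plane(f,[p],z).round(3))
"
```

```text
plain [[ 0.546 -0.119  0.036]]
vb [[ 0.414 -0.128  0.036]]
cv [[ 0.582 -0.249  0.048]]
ov [[ 0.577 -0.347  0.036]]
sb [[ 0.415 -0.243  0.07 ]]
sc [[ 0.446 -0.341  0.066]]
tray [[0.466 0.109 0.03 ]]
```

View pics/ca.png

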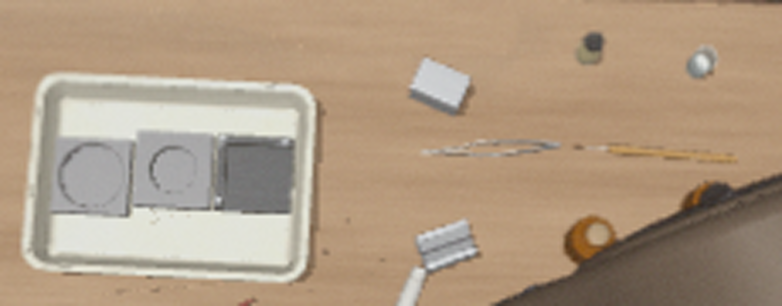

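View pics/cb.png

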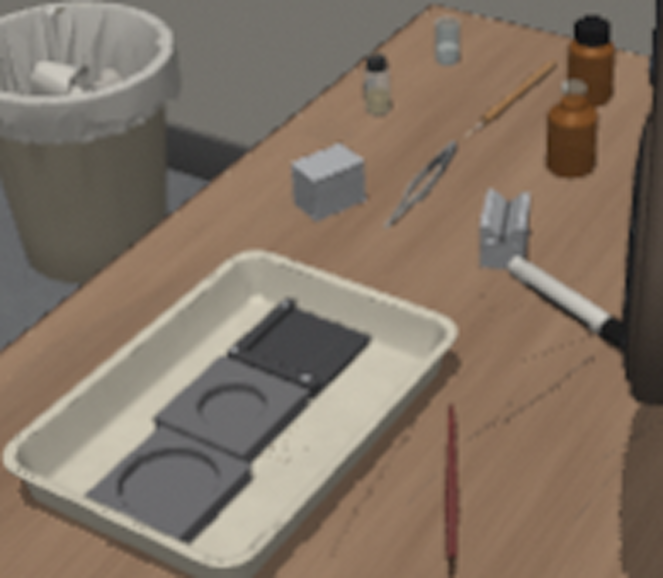

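Candidates (top view pixels):
- **Bottles:** stoppered (344,215), with a clear knob; screw-cap (378,205), with a black cap.
- **Vials:** capped (344,159), with a black top; open (376,163).
- **Blocks:** grooved (302,216); plain (299,171).
- **Recesses, left to right in the tray:** wide (197,196), narrow (221,195), corner plate (246,196). The turquoise decoy is at (176,271).

The crops confirm these choices: the stoppered bottle, the capped vial and the V-block. Next I move to a survey pose.

Call:
{"op": "step_arm", "data": {
  "targets": [
    {"rot":[0,0,-8],"offset":[0.04,-0.03,-0.02],"hand":1},
    {"rot":[0,0,-16],"offset":[0.08,-0.06,-0.02],"hand":1},
    {"rot":[0,0,-24],"offset":[0.12,-0.09,-0.02],"hand":1},
    {"rot":[0,0,-32],"offset":[0.16,-0.12,-0.02],"hand":1},
    {"rot":[0,0,-40],"offset":[0.2,-0.155,-0.02],"hand":1},
    {"rot":[0,0,-48],"offset":[0.24,-0.19,-0.02],"hand":1},
    {"rot":[0,0,-56],"offset":[0.28,-0.22,-0.02],"hand":1},
    {"rot":[0,0,-63.4],"offset":[0.313,-0.245,-0.02],"hand":1},
    {"rot":[0,0,-63.4],"offset":[0.313,-0.245,-0.02],"hand":1},
    {"rot":[0,0,-63.4],"offset":[0.313,-0.245,-0.02],"hand":1},
    {"rot":[0,0,-63.4],"offset":[0.313,-0.245,-0.02],"hand":1},
    {"rot":[0,0,-63.4],"offset":[0.313,-0.245,-0.02],"hand":1}
  ]
}}

```text
clock: 1.35
ee_pos: [0.4497, -0.2006, 0.2512]
ee_rot: [-0.0, 0.708, 0.706, -0.0]
wrist_force: [-0.4, 0.1, 0.0]
finger_gap: 0.0854
grip_force: 0.0
```

```bash
python3 -c "
from h import *
f=grab('wrist','w1');print(np.round(f['extrinsics'],3).tolist())
f=grab('top','t1')
"
```

```text
[[1.0, -0.002, -0.0, 0.45], [-0.002, -0.956, -0.292, -0.125], [0.0, 0.292, -0.956, 0.394], [0.0, 0.0, 0.0, 1.0]]
```

View pics/w1.png

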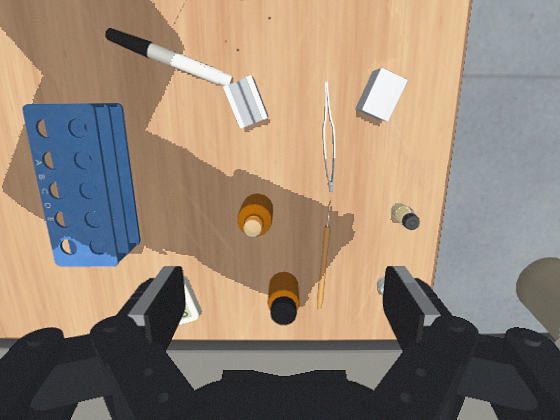

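Wrist view: stopper at (253,227), V-block at (247,101), black vial cap at (408,220), screw cap at (284,312), plain block at (382,95). Now a second wrist position, which also covers the tray.

Call:
{"op": "step_arm", "data": {
  "targets": [
    {"rot":[0,0,0],"offset":[0.05,0.005,-0.01],"hand":1},
    {"rot":[0,0,0],"offset":[0.1,0.01,-0.02],"hand":1},
    {"rot":[0,0,0],"offset":[0.15,0.02,-0.03],"hand":1},
    {"rot":[0,0,0],"offset":[0.2,0.02,-0.03],"hand":1},
    {"rot":[0,0,0],"offset":[0.24,0.02,-0.03],"hand":1},
    {"rot":[0,0,0],"offset":[0.26,0.02,-0.03],"hand":1},
    {"rot":[0,0,0],"offset":[0.26,0.02,-0.03],"hand":1},
    {"rot":[0,0,0],"offset":[0.26,0.02,-0.03],"hand":1}
  ]
}}

```text
clock: 2.25
ee_pos: [0.4701, 0.0601, 0.2812]
ee_rot: [0.0, 0.707, 0.707, -0.0]
wrist_force: [-0.6, -0.1, -0.4]
finger_gap: 0.0856
grip_force: 0.0
```

```bash
python3 -c "
from h import *
f=grab('wrist','w2');print(np.round(f['extrinsics'],3).tolist())
grab('top','t2')
"
```

```text
[[1.0, 0.0, 0.0, 0.47], [0.001, -0.956, -0.292, 0.136], [0.0, 0.292, -0.956, 0.424], [0.0, 0.0, 0.0, 1.0]]
```

View pics/w2.png

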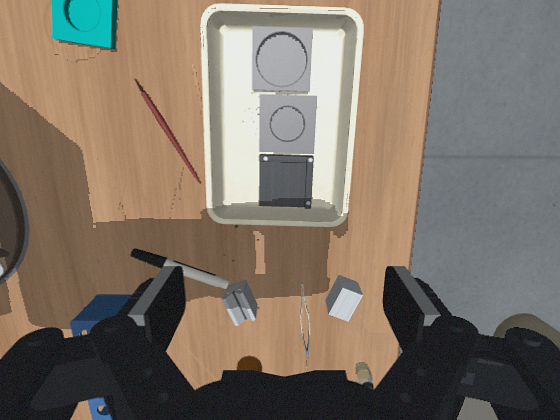

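```bash
cat > m.py <<'E'
from h import *
w1,w2,t=load('w1'),load('w2'),load('t2')
def comp(im,box,mask):  # largest contour in mask inside box x0,y0,x1,y1
    x0,y0,x1,y1=box; m=np.zeros(im.shape[:2],np.uint8); m[y0:y1,x0:x1]=mask[y0:y1,x0:x1]*255
    c=max(cv2.findContours(m,0,2)[0],key=cv2.contourArea); return c
def masks(im):
    h=cv2.cvtColor(im,cv2.COLOR_RGB2HSV).astype(int); return h[...,0],h[...,1],h[...,2]
H,S,V=masks(w1['image'])
c=comp(w1['image'],(215,65,285,140),(S<45)&(V>70)); print('vb w1',cv2.minAreaRect(c),cv2.contourArea(c))
c=comp(w1['image'],(230,185,280,245),(S>215)); print('brown w1',cv2.boundingRect(c),cv2.minAreaRect(c))
c=comp(w1['image'],(390,200,425,235),(V<70)); print('cap w1',cv2.minAreaRect(c))
H2,S2,V2=masks(w2['image'])
g=cv2.cvtColor(w2['image'],cv2.COLOR_RGB2GRAY)
for nm,(x0,y0,x1,y1),r in [('wide',(250,25,315,95),(20,30)),('narrow',(258,95,318,155),(14,22))]:
    b=cv2.resize(g[y0:y1,x0:x1],None,fx=6,fy=6,interpolation=2)
    k=cv2.HoughCircles(b,cv2.HOUGH_GRADIENT,2,500,param1=60,param2=20,minRadius=r[0]*6,maxRadius=r[1]*6)
    k=k[0,0]/6+[x0-.42,y0-.42,0]; print(nm,k.round(2))
c=comp(w2['image'],(255,150,318,212),(V2<115)&(S2<70)); print('plate w2',cv2.minAreaRect(c))
def crop(f,b,s): return cv2.resize(f['image'][b[1]:b[3],b[0]:b[2],::-1],s,interpolation=2)
A=np.vstack([crop(w1,(210,65,290,125),(400,300)),crop(w1,(220,185,300,245),(400,300))])
B=np.vstack([crop(w2,(245,20,325,80),(400,300)),crop(w2,(250,150,330,210),(400,300))])
cv2.imwrite('pics/m1.png',np.hstack([A,B]))
A=np.vstack([crop(t,(170,150,270,225),(400,300)),crop(t,(270,150,410,255),(400,300))])
B=np.vstack([crop(w2,(245,90,325,150),(400,300)),crop(w1,(370,190,450,250),(400,300))])
cv2.imwrite('pics/m2.png',np.hstack([A,B]))
E
python3 m.py
```

```text
vb w1 ((240.8396453857422, 92.81132507324219), (68.47565460205078, 35.64619445800781), 60.945396423339844) 1560.0
brown w1 (238, 197, 34, 38) ((255.28463745117188, 216.27696228027344), (32.89372253417969, 32.83824920654297), 19.44003677368164)
cap w1 ((407.1399841308594, 218.47999572753906), (8.40000057220459, 15.000000953674316), 36.869895935058594)
wide [280.41  60.41  25.03]
narrow [287.41 123.41  18.3 ]
plate w2 ((285.5127868652344, 180.68052673339844), (53.11752700805664, 53.03759002685547), 2.2906100749969482)
```

View pics/m1.png

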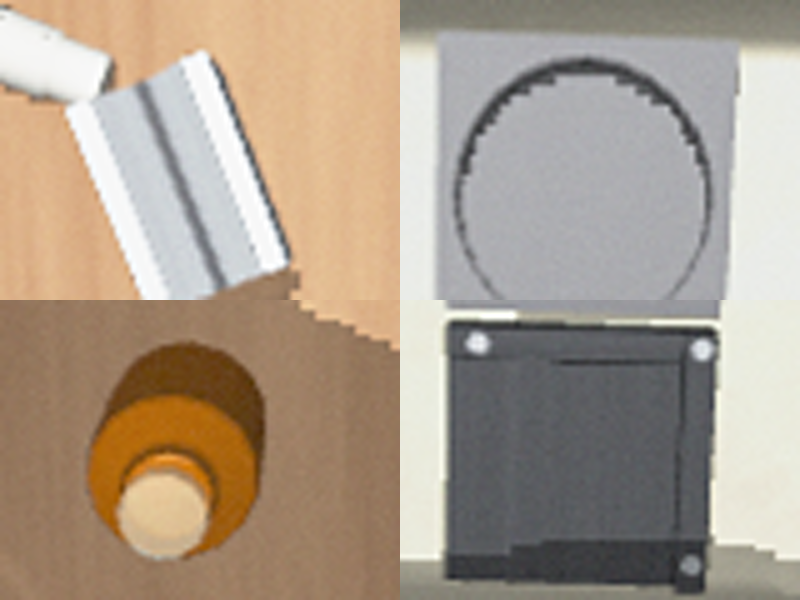

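View pics/m2.png

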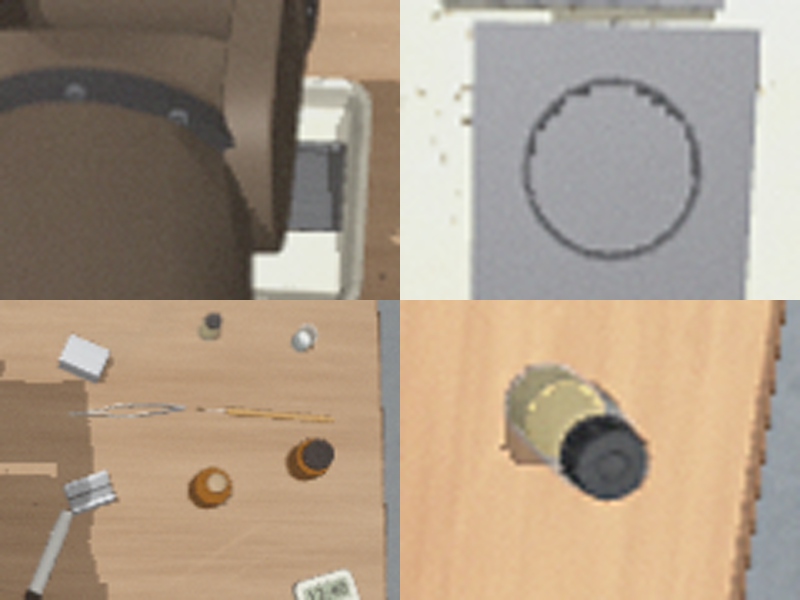

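```bash
cat > m3.py <<'E'
from h import *
w1,w2,t,t0=load('w1'),load('w2'),load('t2'),load('top0')
P=lambda n,r: print(n,np.round(r[0],4),round(float(r[1]),4))
P('stopper',two(w1,(252.4,227.6),t,(345.7,213.4)))
P('cap',two(w1,(411.,221.6),t,(344,157.2)))
P('vbtop',two(w1,(245.3,101.5),t,(301.6,217.2)))
P('wide',two(w2,(281.5,57.1),t0,(196.5,196.2)))
P('narrow',two(w2,(287.1,123.3),t0,(220.6,194.4)))
def cr(x,y,bx,by,s): return (bx+x/s-.5,by+y/s-.5)
v=plane(w1,[cr(*p,210,65,5) for p in [(68,105),(205,50),(290,262),(150,318)]],.036);print('vb',v.round(4)[:,:2],v.mean(0).round(4), np.degrees(np.arctan2(*(v[2]-v[1])[[0,1]])))
gv=plane(w1,[cr(*p,210,65,5) for p in [(140,85),(220,280)]],.026);d=gv[1]-gv[0];print('groove mid',gv.mean(0),'ang from -y',np.degrees(np.arctan2(d[0],-d[1])))
for z in (.012,.016):
  p=plane(w2,[cr(*q,245,20,5) for q in [(40+0,35),(338,45)]],z); print('wide top edge',p.round(4)[:,:2])
  p=plane(w2,[cr(*q,245,90,5) for q in [(360,30),(345,300),(74,25),(72,300)]],z); print('narrow R,L',p.round(4)[:,:2])
  p=plane(w2,[cr(*q,250,150,5) for q in [(48,22),(318,25),(306,292),(46,280),(282,62),(278,270),(60,62)]],z); print('plate TL TR BR BL innercorner, inner x, inner y',p.round(4)[:,:2])
  print('wide,narrow',plane(w2,[(281.5,57.1),(287.1,123.3)],z).round(4))
print('vial foot',plane(w1,[cr(545,415-10,370-80,190-60,5)],0))
E
python3 m3.py
```

```text
stopper [ 0.4187 -0.2474  0.0688] 0.0025
cap [ 0.5901 -0.2502  0.0407] 0.0
vbtop [ 0.411  -0.1254  0.0377] 0.0039
wide [0.4687 0.1827 0.0129] 0.0046
narrow [0.4756 0.1112 0.0107] 0.0035
vb [[ 0.3898 -0.1081]
 [ 0.4174 -0.098 ]
 [ 0.4335 -0.1386]
 [ 0.4046 -0.1497]] [ 0.4113 -0.1236  0.036 ] 158.35054311491933
groove mid [ 0.41065759 -0.12326838  0.026     ] ang from -y 21.511880220157675
wide top edge [[0.436  0.2162]
 [0.5013 0.2142]]
narrow R,L [[0.508  0.1438]
 [0.5061 0.0818]
 [0.4422 0.1448]
 [0.4404 0.0817]]
plate TL TR BR BL innercorner, inner x, inner y [[0.4406 0.0764]
 [0.5058 0.0757]
 [0.5045 0.0082]
 [0.4388 0.0114]
 [0.4972 0.0667]
 [0.4973 0.014 ]
 [0.4433 0.0667]]
wide,narrow [[0.4678 0.1849 0.012 ]
 [0.4743 0.1125 0.012 ]]
wide top edge [[0.4364 0.2154]
 [0.501  0.2134]]
narrow R,L [[0.5077 0.1437]
 [0.5058 0.0823]
 [0.4424 0.1448]
 [0.4407 0.0823]]
plate TL TR BR BL innercorner, inner x, inner y [[0.4409 0.077 ]
 [0.5054 0.0763]
 [0.5041 0.0095]
 [0.4391 0.0126]
 [0.497  0.0674]
 [0.497  0.0152]
 [0.4436 0.0674]]
wide,narrow [[0.4678 0.1844 0.016 ]
 [0.4742 0.1127 0.016 ]]
vial foot [[ 0.58933886 -0.25035089  0.        ]]
```

The 5x crops show the V-block corners, the stopper disc, the recess rims and the plate's raised edges. Results:
- **Bottle:** (0.419, -0.247).
- **Vial:** (0.589, -0.250).
- **V-block:** (0.411, -0.1235), turned about 21.5°.
- **Wide recess:** (0.468, 0.185).
- **Narrow recess:** (0.474, 0.1125).
- **Plate:** inner corner at (0.497, 0.067).

The bottle goes first.

Call:
{"op": "step_arm", "data": {
  "targets": [
    {"rot":[0,0,0],"offset":[-0.05,-0.01,0.02],"hand":1},
    {"rot":[0,0,0],"offset":[-0.1,-0.02,0.04],"hand":1},
    {"rot":[0,0,0],"offset":[-0.145,-0.03,0.06],"hand":1},
    {"rot":[0,0,0],"offset":[-0.19,-0.04,0.08],"hand":1},
    {"rot":[0,0,0],"offset":[-0.235,-0.05,0.1],"hand":1},
    {"rot":[0,0,0],"offset":[-0.275,-0.0514,0.12],"hand":1},
    {"rot":[0,0,0],"offset":[-0.3075,-0.0514,0.13],"hand":1},
    {"rot":[0,0,0],"offset":[-0.3075,-0.0514,0.13],"hand":1},
    {"rot":[0,0,0],"offset":[-0.3075,-0.0514,0.13],"hand":1},
    {"rot":[0,0,0],"offset":[-0.3075,-0.0514,0.13],"hand":1}
  ]
}}

```text
clock: 3.35
ee_pos: [0.4184, -0.2468, 0.1516]
ee_rot: [0.0, 0.707, 0.707, 0.0]
wrist_force: [0.9, -0.4, 0.4]
finger_gap: 0.0854
grip_force: 0.0
```

```bash
python3 -c "
from h import *
f=grab('wrist','w3')
for z in (0,.046,.072):
    E=np.array(f['extrinsics']);s=bot.sense()['ee_pos'];p=np.array([[s[0],s[1],z]])
    R=cv2.projectPoints(p,cv2.Rodrigues(E[:3,:3].T)[0],-E[:3,:3].T@E[:3,3],K(f),np.array(f['dist_coeffs']))[0].ravel();print(z,R.round(1))
"
```

```text
0 [283.7 191.1]
0.046 [283.7 206.1]
0.072 [283.8 217.1]
```

View pics/w3.png

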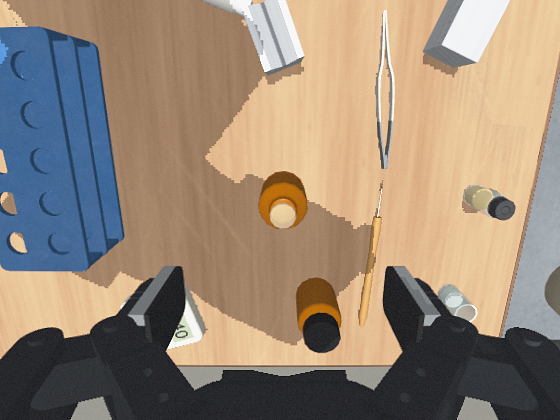

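The stopper sits at (283,215), where the projection says it should. I descend and grip.

Call:
{"op": "step_arm", "data": {
  "targets": [
    {"rot":[0,0,0],"offset":[0,0,0.04],"hand":1},
    {"rot":[0,0,0],"offset":[0,0,0.08],"hand":1},
    {"rot":[0,0,0],"offset":[0,0,0.115],"hand":1},
    {"rot":[0,0,0],"offset":[0,0,0.139],"hand":1},
    {"rot":[0,0,0],"offset":[0,0,0.139],"hand":1},
    {"rot":[0,0,0],"offset":[0,0,0.139],"hand":1},
    {"rot":[0,0,0],"offset":[0,0,0.139],"hand":0.5},
    {"rot":[0,0,0],"offset":[0,0,0.139],"hand":0.4},
    {"rot":[0,0,0],"offset":[0,0,0.139],"hand":0.3},
    {"rot":[0,0,0],"offset":[0,0,0.139],"hand":0.2},
    {"rot":[0,0,0],"offset":[0,0,0.139],"hand":0.1},
    {"rot":[0,0,0],"offset":[0,0,0.139],"hand":0.1},
    {"rot":[0,0,0],"offset":[0,0,0.139],"hand":0.1}
  ],
  "squeeze": 35
}}

```text
clock: 4.7
ee_pos: [0.4191, -0.2471, 0.0133]
ee_rot: [0.001, 0.707, 0.707, 0.0]
wrist_force: [-0.7, 2.6, 10.3]
finger_gap: 0.037
grip_force: 33.9
```

Call:
{"op": "step_arm", "data": {
  "targets": [
    {"rot":[0,0,0],"offset":[0,0,-0.02],"hand":0.1},
    {"rot":[0,0,0],"offset":[0,0,-0.05],"hand":0.1},
    {"rot":[0,0,0],"offset":[0,0,-0.085],"hand":0.1},
    {"rot":[0,0,0],"offset":[0.02,0.005,-0.11],"hand":0.1},
    {"rot":[0,0,0],"offset":[0.05,0.01,-0.11],"hand":0.1},
    {"rot":[0,0,0],"offset":[0.09,0.015,-0.11],"hand":0.1},
    {"rot":[0,0,0],"offset":[0.13,0.02,-0.11],"hand":0.1},
    {"rot":[0,0,0],"offset":[0.17,0.025,-0.11],"hand":0.1},
    {"rot":[0,0,0],"offset":[0.21,0.03,-0.11],"hand":0.1},
    {"rot":[0,0,0],"offset":[0.25,0.035,-0.11],"hand":0.1},
    {"rot":[0,0,0],"offset":[0.29,0.04,-0.11],"hand":0.1},
    {"rot":[0,0,0],"offset":[0.33,0.045,-0.11],"hand":0.1},
    {"rot":[0,0,0],"offset":[0.37,0.049,-0.11],"hand":0.1},
    {"rot":[0,0,0],"offset":[0.4,0.049,-0.11],"hand":0.1},
    {"rot":[0,0,0],"offset":[0.42,0.049,-0.11],"hand":0.1},
    {"rot":[0,0,0],"offset":[0.432,0.049,-0.1],"hand":0.1},
    {"rot":[0,0,0],"offset":[0.432,0.049,-0.08],"hand":0.1},
    {"rot":[0,0,0],"offset":[0.432,0.049,-0.05],"hand":0.1},
    {"rot":[0,0,0],"offset":[0.432,0.049,-0.03],"hand":0.1},
    {"rot":[0,0,0],"offset":[0.432,0.049,-0.03],"hand":0.1}
  ]
}}

```text
clock: 6.7
ee_pos: [0.4663, 0.1843, 0.0399]
ee_rot: [-0.001, 0.707, 0.707, -0.002]
wrist_force: [0.1, -0.5, -1.2]
finger_gap: 0.0368
grip_force: 35.5
```

```bash
python3 -c "
from h import *
grab('scene','s4');f=grab('top','t4')
f=load('s4');cv2.imwrite('pics/s4c.png',cv2.resize(f['image'][190:330,140:300,::-1],(640,560),interpolation=2))
print(bot.sense()['ee_pos'],bot.sense()['wrist_force'])"
```

```text
[0.46751323 0.18472569 0.04221697] [ 0.10290446  0.90193637 -1.12355616]
```

View pics/s4c.png

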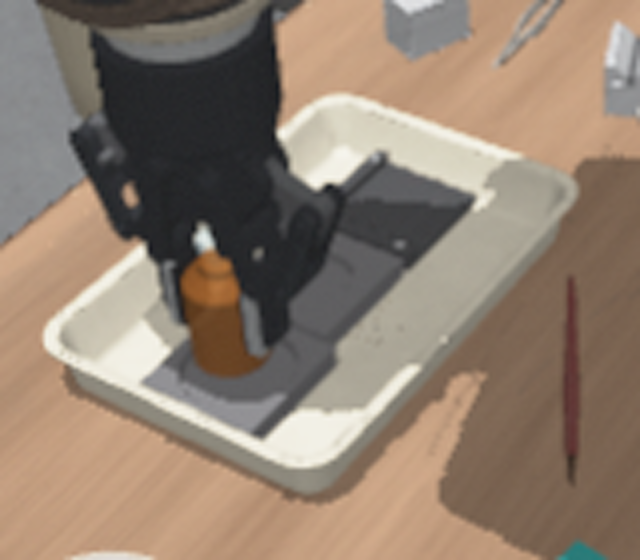

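The bottle hangs upright over the wide recess. I lower it gently.

Call:
{"op": "step_arm", "data": {
  "targets": [
    {"rot":[0,0,0],"offset":[0,0,0.008],"hand":0.1},
    {"rot":[0,0,0],"offset":[0,0,0.015],"hand":0.1},
    {"rot":[0,0,0],"offset":[0,0,0.019],"hand":0.1},
    {"rot":[0,0,0],"offset":[0,0,0.022],"hand":0.1},
    {"rot":[0,0,0],"offset":[0,0,0.022],"hand":0.1},
    {"rot":[0,0,0],"offset":[0,0,0.022],"hand":0.1}
  ]
}}

```text
clock: 7.4
ee_pos: [0.4676, 0.1851, 0.0204]
ee_rot: [0.0, 0.707, 0.707, 0.0]
wrist_force: [-0.7, -0.0, 1.7]
finger_gap: 0.0369
grip_force: 35.7
```

Call:
{"op": "step_arm", "data": {
  "targets": [
    {"rot":[0,0,0],"offset":[0,0,0.001],"hand":0.1},
    {"rot":[0,0,0],"offset":[0,0,0.002],"hand":0.1},
    {"rot":[0,0,0],"offset":[0,0,0.002],"hand":0.1}
  ]
}}

```text
clock: 7.7
ee_pos: [0.4676, 0.1852, 0.0202]
ee_rot: [0.0, 0.707, 0.707, 0.001]
wrist_force: [-8.0, -2.6, 32.8]
finger_gap: 0.0366
grip_force: 38.7
```

Call:
{"op": "step_arm", "data": {
  "targets": [
    {"rot":[0,0,0],"offset":[0,0,-0.002],"hand":0.1},
    {"rot":[0,0,0],"offset":[0,0,-0.002],"hand":0.45},
    {"rot":[0,0,0],"offset":[0,0,-0.002],"hand":0.6},
    {"rot":[0,0,0],"offset":[0,0,-0.002],"hand":0.9},
    {"rot":[0,0,0],"offset":[0,0,-0.002],"hand":0.9},
    {"rot":[0,0,0],"offset":[0,0,-0.002],"hand":0.9},
    {"rot":[0,0,0],"offset":[0,0,-0.02],"hand":0.9},
    {"rot":[0,0,0],"offset":[0,0,-0.05],"hand":0.9},
    {"rot":[0,0,0],"offset":[0,0,-0.09],"hand":1},
    {"rot":[0,0,0],"offset":[0,0,-0.13],"hand":1},
    {"rot":[0,0,0],"offset":[0,0,-0.13],"hand":1},
    {"rot":[0,0,0],"offset":[0,0,-0.13],"hand":1}
  ]
}}

```text
clock: 8.9
ee_pos: [0.4676, 0.1851, 0.1487]
ee_rot: [0.0, 0.707, 0.707, 0.001]
wrist_force: [0.6, 0.0, -0.5]
finger_gap: 0.0853
grip_force: 0.0
```

Call:
{"op": "step_arm", "data": {
  "targets": [
    {"rot":[0,0,0],"offset":[-0.04,0.01,0],"hand":1},
    {"rot":[0,0,0],"offset":[-0.085,0.02,0],"hand":1},
    {"rot":[0,0,0],"offset":[-0.13,0.035,0],"hand":1},
    {"rot":[0,0,0],"offset":[-0.175,0.05,0],"hand":1},
    {"rot":[0,0,0],"offset":[-0.22,0.065,0],"hand":1},
    {"rot":[0,0,0],"offset":[-0.265,0.08,0],"hand":1},
    {"rot":[0,0,0],"offset":[-0.31,0.09,0],"hand":1},
    {"rot":[0,0,0],"offset":[-0.355,0.105,0],"hand":1},
    {"rot":[0,0,0],"offset":[-0.4,0.115,0],"hand":1},
    {"rot":[0,0,0],"offset":[-0.4355,0.1213,0],"hand":1},
    {"rot":[0,0,0],"offset":[-0.4355,0.1213,0],"hand":1},
    {"rot":[0,0,0],"offset":[-0.4355,0.1213,0],"hand":1},
    {"rot":[0,0,0],"offset":[-0.4355,0.1213,0],"hand":1}
  ]
}}

```text
clock: 10.2
ee_pos: [0.5886, -0.2494, 0.1471]
ee_rot: [-0.001, 0.707, 0.707, -0.0]
wrist_force: [0.6, 0.7, 0.4]
finger_gap: 0.0855
grip_force: 0.0
```

```bash
python3 -c "
from h import *
f=grab('wrist','w5');t=grab('top','t5')
E=np.array(f['extrinsics']);s=bot.sense()['ee_pos'];print(s)
for z in (0,.048):
    p=np.array([[s[0],s[1],z]])
    R=cv2.projectPoints(p,cv2.Rodrigues(E[:3,:3].T)[0],-E[:3,:3].T@E[:3,3],K(f),np.array(f['dist_coeffs']))[0].ravel();print(z,R.round(1))
v=f['image'].max(2);m=np.zeros(v.shape,np.uint8);m[170:250,240:330]=(v[170:250,240:330]<80)*255
c=max(cv2.findContours(m,0,2)[0],key=cv2.contourArea);k=cv2.minEnclosingCircle(c);print(k);b=cv2.boundingRect(c);print(b,plane(f,[k[0]],.046))
for n,x,y in[('bottle',197,196)]: pass
cv2.imwrite('pics/c5.png',np.hstack([cv2.resize(f['image'][130:270,200:380,::-1],(400,311),interpolation=2),cv2.resize(t['image'][150:260,170:310,::-1],(400,311),interpolation=2)]))
"
```

```text
[ 0.58895211 -0.24912072  0.14786996]
0 [284.2 192.7]
0.048 [284.2 208.9]
((283.9569396972656, 206.6324462890625), 11.767910957336426)
(273, 196, 23, 23) [[ 0.5887706  -0.24794686  0.046     ]]
```

View pics/c5.png

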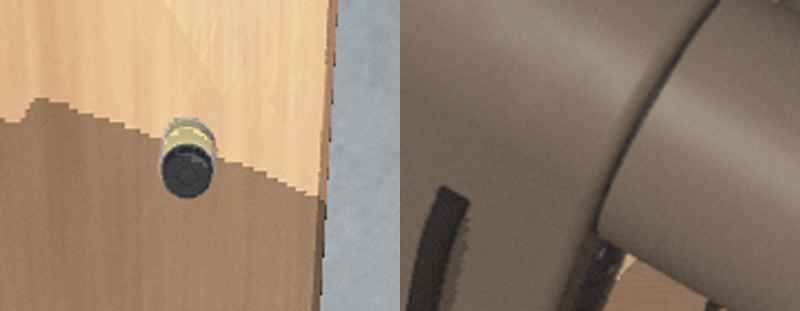

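The vial cap is at (284,207), centred under the tool as predicted. I descend and grip.

Call:
{"op": "step_arm", "data": {
  "targets": [
    {"rot":[0,0,0],"offset":[0,0,0.04],"hand":1},
    {"rot":[0,0,0],"offset":[0,0,0.08],"hand":0.8},
    {"rot":[0,0,0],"offset":[0,0,0.115],"hand":0.7},
    {"rot":[0,0,0],"offset":[0,0,0.134],"hand":0.6},
    {"rot":[0,0,0],"offset":[0,0,0.134],"hand":0.5},
    {"rot":[0,0,0],"offset":[0,0,0.134],"hand":0.4},
    {"rot":[0,0,0],"offset":[0,0,0.134],"hand":0.3},
    {"rot":[0,0,0],"offset":[0,0,0.134],"hand":0.2},
    {"rot":[0,0,0],"offset":[0,0,0.134],"hand":0.1},
    {"rot":[0,0,0],"offset":[0,0,0.134],"hand":0.05},
    {"rot":[0,0,0],"offset":[0,0,0.134],"hand":0.05},
    {"rot":[0,0,0],"offset":[0,0,0.134],"hand":0.05}
  ],
  "squeeze": 25
}}

```text
clock: 11.5
ee_pos: [0.5898, -0.2505, 0.016]
ee_rot: [0.001, 0.707, 0.707, 0.0]
wrist_force: [-0.6, 1.8, 8.8]
finger_gap: 0.0204
grip_force: 24.7
```

Call:
{"op": "step_arm", "data": {
  "targets": [
    {"rot":[0,0,0],"offset":[0,0,-0.02],"hand":0.05},
    {"rot":[0,0,0],"offset":[0,0,-0.05],"hand":0.05},
    {"rot":[0,0,0],"offset":[0,0,-0.085],"hand":0.05},
    {"rot":[0,0,0],"offset":[0.02,-0.005,-0.11],"hand":0.05},
    {"rot":[0,0,0],"offset":[0.05,-0.015,-0.11],"hand":0.05},
    {"rot":[0,0,0],"offset":[0.09,-0.03,-0.11],"hand":0.05},
    {"rot":[0,0,0],"offset":[0.13,-0.045,-0.11],"hand":0.05},
    {"rot":[0,0,0],"offset":[0.17,-0.06,-0.11],"hand":0.05},
    {"rot":[0,0,0],"offset":[0.21,-0.075,-0.11],"hand":0.05},
    {"rot":[0,0,0],"offset":[0.25,-0.09,-0.11],"hand":0.05},
    {"rot":[0,0,0],"offset":[0.29,-0.1,-0.11],"hand":0.05},
    {"rot":[0,0,0],"offset":[0.32,-0.11,-0.11],"hand":0.05},
    {"rot":[0,0,0],"offset":[0.35,-0.115,-0.11],"hand":0.05},
    {"rot":[0,0,0],"offset":[0.363,-0.115,-0.11],"hand":0.05},
    {"rot":[0,0,0],"offset":[0.363,-0.115,-0.1],"hand":0.05},
    {"rot":[0,0,0],"offset":[0.363,-0.115,-0.07],"hand":0.05},
    {"rot":[0,0,0],"offset":[0.363,-0.115,-0.04],"hand":0.05},
    {"rot":[0,0,0],"offset":[0.363,-0.115,-0.02],"hand":0.05},
    {"rot":[0,0,0],"offset":[0.363,-0.115,-0.012],"hand":0.05},
    {"rot":[0,0,0],"offset":[0.363,-0.115,-0.012],"hand":0.05}
  ]
}}

```text
clock: 13.5
ee_pos: [0.4738, 0.1118, 0.0253]
ee_rot: [-0.001, 0.707, 0.707, -0.001]
wrist_force: [-0.4, -0.3, 0.6]
finger_gap: 0.0205
grip_force: 24.6
```

Call:
{"op": "step_arm", "data": {
  "targets": [
    {"rot":[0,0,0],"offset":[0,0,0.002],"hand":0.05},
    {"rot":[0,0,0],"offset":[0,0,0.004],"hand":0.05},
    {"rot":[0,0,0],"offset":[0,0,0.0045],"hand":0.05},
    {"rot":[0,0,0],"offset":[0,0,0.0045],"hand":0.05}
  ]
}}

```text
clock: 13.9
ee_pos: [0.4745, 0.1125, 0.0229]
ee_rot: [0.001, 0.707, 0.707, 0.001]
wrist_force: [-0.1, -1.9, 6.9]
finger_gap: 0.0203
grip_force: 25.2
```

Contact at 7 mm, as expected. I release and go to the V-block, turning 21.5° on the way.

Call:
{"op": "step_arm", "data": {
  "targets": [
    {"rot":[0,0,0],"offset":[0,0,-0.001],"hand":0.05},
    {"rot":[0,0,0],"offset":[0,0,-0.001],"hand":0.3},
    {"rot":[0,0,0],"offset":[0,0,-0.001],"hand":0.5},
    {"rot":[0,0,0],"offset":[0,0,-0.001],"hand":0.7},
    {"rot":[0,0,0],"offset":[0,0,-0.001],"hand":0.7},
    {"rot":[0,0,0],"offset":[0,0,-0.02],"hand":0.7},
    {"rot":[0,0,0],"offset":[0,0,-0.06],"hand":0.7},
    {"rot":[0,0,0],"offset":[0,0,-0.1],"hand":0.7},
    {"rot":[0,0,0],"offset":[-0.03,-0.01,-0.13],"hand":0.7},
    {"rot":[0,0,0],"offset":[-0.06,-0.015,-0.13],"hand":0.7},
    {"rot":[0,0,-5],"offset":[-0.1,-0.03,-0.13],"hand":0.7},
    {"rot":[0,0,-10],"offset":[-0.14,-0.04,-0.13],"hand":0.7},
    {"rot":[0,0,-15],"offset":[-0.18,-0.05,-0.13],"hand":0.7},
    {"rot":[0,0,-20],"offset":[-0.22,-0.06,-0.13],"hand":0.7},
    {"rot":[0,0,-21.5],"offset":[-0.236,-0.063,-0.13],"hand":0.7},
    {"rot":[0,0,-21.5],"offset":[-0.236,-0.063,-0.13],"hand":0.7},
    {"rot":[0,0,-21.5],"offset":[-0.236,-0.063,-0.13],"hand":0.7},
    {"rot":[0,0,-21.5],"offset":[-0.236,-0.063,-0.13],"hand":0.7}
  ]
}}

```text
clock: 15.7
ee_pos: [0.4111, -0.1226, 0.1517]
ee_rot: [-0.0, 0.562, 0.827, -0.0]
wrist_force: [-0.6, 0.1, 0.2]
finger_gap: 0.0597
grip_force: 0.0
```

```bash
python3 -c "
from h import *
f=grab('wrist','w6')
E=np.array(f['extrinsics']);S=bot.sense();s=S['ee_pos'];print(s,S['ee_rot'])
im=f['image'][...,::-1].copy()
for z in (0,.036):
    p=np.array([[s[0],s[1],z]])
    R=cv2.projectPoints(p,cv2.Rodrigues(E[:3,:3].T)[0],-E[:3,:3].T@E[:3,3],K(f),np.array(f['dist_coeffs']))[0].ravel();print(z,R.round(1))
cv2.imwrite('pics/c6.png',cv2.resize(im[130:270,190:370],(720,560),interpolation=2))
"
```

```text
[ 0.41114094 -0.12251862  0.15177869] [-5.13066809e-05  5.62245110e-01  8.26970637e-01 -5.88089254e-06]
0 [283.  191.1]
0.036 [283.  202.5]
```

View pics/c6.png

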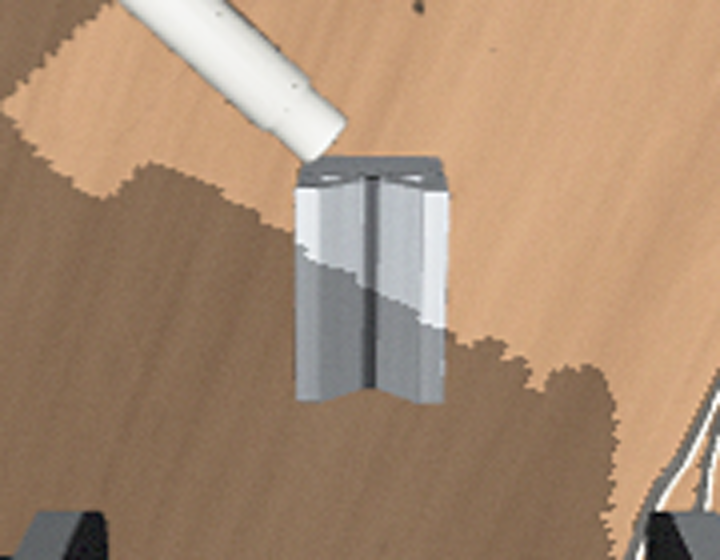

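The V-block is centred at (282,203) with its groove along the tool x axis. I descend and grip.

Call:
{"op": "step_arm", "data": {
  "targets": [
    {"rot":[0,0,0],"offset":[0,0,0.04],"hand":0.7},
    {"rot":[0,0,0],"offset":[0,0,0.08],"hand":0.7},
    {"rot":[0,0,0],"offset":[0,0,0.115],"hand":0.7},
    {"rot":[0,0,0],"offset":[0,0,0.135],"hand":0.7},
    {"rot":[0,0,0],"offset":[0,0,0.142],"hand":0.7},
    {"rot":[0,0,0],"offset":[0,0,0.142],"hand":0.6},
    {"rot":[0,0,0],"offset":[0,0,0.142],"hand":0.5},
    {"rot":[0,0,0],"offset":[0,0,0.142],"hand":0.4},
    {"rot":[0,0,0],"offset":[0,0,0.142],"hand":0.3},
    {"rot":[0,0,0],"offset":[0,0,0.142],"hand":0.2},
    {"rot":[0,0,0],"offset":[0,0,0.142],"hand":0.1},
    {"rot":[0,0,0],"offset":[0,0,0.142],"hand":0.1}
  ],
  "squeeze": 60
}}

```text
clock: 16.95
ee_pos: [0.4115, -0.1235, 0.011]
ee_rot: [0.001, 0.563, 0.827, 0.0]
wrist_force: [0.8, 1.4, 8.8]
finger_gap: 0.0291
grip_force: 59.3
```

Call:
{"op": "step_arm", "data": {
  "targets": [
    {"rot":[0,0,0],"offset":[0,0,-0.02],"hand":0.1},
    {"rot":[0,0,0],"offset":[0,0,-0.05],"hand":0.1},
    {"rot":[0,0,0],"offset":[0,0,-0.09],"hand":0.1},
    {"rot":[0,0,4],"offset":[0.02,0.02,-0.1],"hand":0.1},
    {"rot":[0,0,8],"offset":[0.04,0.04,-0.1],"hand":0.1},
    {"rot":[0,0,13],"offset":[0.065,0.06,-0.1],"hand":0.1},
    {"rot":[0,0,18],"offset":[0.09,0.085,-0.1],"hand":0.1},
    {"rot":[0,0,22],"offset":[0.115,0.105,-0.1],"hand":0.1},
    {"rot":[0,0,23.1],"offset":[0.128,0.119,-0.1],"hand":0.1},
    {"rot":[0,0,23.1],"offset":[0.128,0.119,-0.1],"hand":0.1},
    {"rot":[0,0,23.1],"offset":[0.128,0.119,-0.1],"hand":0.1},
    {"rot":[0,0,23.1],"offset":[0.128,0.119,-0.08],"hand":0.1},
    {"rot":[0,0,23.1],"offset":[0.128,0.119,-0.06],"hand":0.1},
    {"rot":[0,0,23.1],"offset":[0.128,0.119,-0.045],"hand":0.1},
    {"rot":[0,0,23.1],"offset":[0.128,0.119,-0.04],"hand":0.1},
    {"rot":[0,0,23.1],"offset":[0.128,0.119,-0.04],"hand":0.1}
  ]
}}

```text
clock: 18.55
ee_pos: [0.4744, 0.0387, 0.0496]
ee_rot: [-0.0, 0.717, 0.697, -0.0]
wrist_force: [0.4, 0.3, -1.5]
finger_gap: 0.0292
grip_force: 60.6
```

```bash
python3 -c "
from h import *
f=grab('wrist','w7');g=grab('scene','s7');print(bot.sense()['ee_pos'],bot.sense()['ee_rot'])
cv2.imwrite('pics/c7.png',np.hstack([cv2.resize(f['image'][60:260,190:390,::-1],(400,400),interpolation=2),cv2.resize(g['image'][190:330,160:300,::-1],(400,400),interpolation=2)]))
"
```

```text
[0.47488298 0.03891375 0.05038589] [2.71170222e-04 7.16878164e-01 6.97198388e-01 1.78393769e-04]
```

View pics/c7.png

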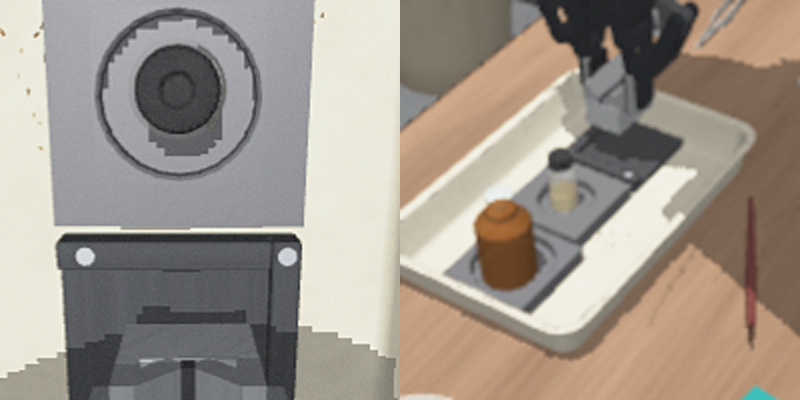

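The bottle and vial stand upright and centred, and the block is over the plate, short of both edges. I lower it.

Call:
{"op": "step_arm", "data": {
  "targets": [
    {"rot":[0,0,0],"offset":[0,0,0.01],"hand":0.1},
    {"rot":[0,0,0],"offset":[0,0,0.019],"hand":0.1},
    {"rot":[0,0,0],"offset":[0,0,0.025],"hand":0.1},
    {"rot":[0,0,0],"offset":[0,0,0.028],"hand":0.1},
    {"rot":[0,0,0],"offset":[0,0,0.028],"hand":0.1},
    {"rot":[0,0,0],"offset":[0,0,0.028],"hand":0.1}
  ]
}}

```text
clock: 19.25
ee_pos: [0.4748, 0.0393, 0.0218]
ee_rot: [0.0, 0.717, 0.697, -0.0]
wrist_force: [1.0, 0.1, -1.8]
finger_gap: 0.029
grip_force: 60.6
```

Call:
{"op": "step_arm", "data": {
  "targets": [
    {"rot":[0,0,0],"offset":[0,0,0.001],"hand":0.1},
    {"rot":[0,0,0],"offset":[0,0,0.002],"hand":0.1},
    {"rot":[0,0,0],"offset":[0,0,0.002],"hand":0.1}
  ]
}}

```text
clock: 19.55
ee_pos: [0.4749, 0.0393, 0.0201]
ee_rot: [0.0, 0.717, 0.697, 0.0]
wrist_force: [-0.7, 0.3, 0.5]
finger_gap: 0.0293
grip_force: 61.0
```

Call:
{"op": "step_arm", "data": {
  "targets": [
    {"rot":[0,0,0],"offset":[0,0,0.0005],"hand":0.1},
    {"rot":[0,0,0],"offset":[0,0,0.001],"hand":0.1},
    {"rot":[0,0,0],"offset":[0,0,0.001],"hand":0.1}
  ]
}}

```text
clock: 19.85
ee_pos: [0.4749, 0.0393, 0.02]
ee_rot: [0.001, 0.717, 0.697, 0.0]
wrist_force: [-4.8, 1.2, 20.5]
finger_gap: 0.0288
grip_force: 63.6
```

Seated contact. I back off slightly and slide toward the far edge (tool +y), watching the force.

Call:
{"op": "step_arm", "data": {
  "targets": [
    {"rot":[0,0,0],"offset":[0,0,-0.0005],"hand":0.1},
    {"rot":[0,0,0],"offset":[0,0.002,-0.0005],"hand":0.1},
    {"rot":[0,0,0],"offset":[0,0.004,-0.0005],"hand":0.1},
    {"rot":[0,0,0],"offset":[0,0.005,-0.0005],"hand":0.1},
    {"rot":[0,0,0],"offset":[0,0.005,-0.0005],"hand":0.1}
  ]
}}

```text
clock: 20.35
ee_pos: [0.4784, 0.0393, 0.02]
ee_rot: [-0.001, 0.717, 0.697, -0.001]
wrist_force: [-9.3, 1.0, 17.6]
finger_gap: 0.0291
grip_force: 63.2
```

Call:
{"op": "step_arm", "data": {
  "targets": [
    {"rot":[0,0,0],"offset":[0,0.0005,0],"hand":0.1},
    {"rot":[0,0,0],"offset":[0,0.001,0],"hand":0.1},
    {"rot":[0,0,0],"offset":[0,0.001,0],"hand":0.1}
  ]
}}

```text
clock: 20.65
ee_pos: [0.4791, 0.0393, 0.02]
ee_rot: [-0.001, 0.717, 0.697, -0.001]
wrist_force: [-9.3, 0.1, 18.3]
finger_gap: 0.0286
grip_force: 63.3
```

Call:
{"op": "step_arm", "data": {
  "targets": [
    {"rot":[0,0,0],"offset":[0,0.0005,0],"hand":0.1},
    {"rot":[0,0,0],"offset":[0,0.001,0],"hand":0.1},
    {"rot":[0,0,0],"offset":[0,0.0015,0],"hand":0.1},
    {"rot":[0,0,0],"offset":[0,0.0015,0],"hand":0.1}
  ]
}}

```text
clock: 21.05
ee_pos: [0.4807, 0.0392, 0.02]
ee_rot: [-0.001, 0.717, 0.697, -0.001]
wrist_force: [-9.2, -0.1, 17.6]
finger_gap: 0.0291
grip_force: 63.3
```

Call:
{"op": "step_arm", "data": {
  "targets": [
    {"rot":[0,0,0],"offset":[0,0.0005,0],"hand":0.1},
    {"rot":[0,0,0],"offset":[0,0.001,0],"hand":0.1},
    {"rot":[0,0,0],"offset":[0,0.001,0],"hand":0.1}
  ]
}}

```text
clock: 21.35
ee_pos: [0.4817, 0.0392, 0.02]
ee_rot: [-0.001, 0.717, 0.697, -0.001]
wrist_force: [-9.3, 0.8, 16.6]
finger_gap: 0.0288
grip_force: 63.3
```

Call:
{"op": "step_arm", "data": {
  "targets": [
    {"rot":[0,0,0],"offset":[0,0.0005,0],"hand":0.1},
    {"rot":[0,0,0],"offset":[0,0.001,0],"hand":0.1},
    {"rot":[0,0,0],"offset":[0,0.001,0],"hand":0.1}
  ]
}}

```text
clock: 21.65
ee_pos: [0.4818, 0.0392, 0.02]
ee_rot: [-0.002, 0.717, 0.697, -0.002]
wrist_force: [-13.5, 0.1, 20.0]
finger_gap: 0.0293
grip_force: 63.6
```

Call:
{"op": "step_arm", "data": {
  "targets": [
    {"rot":[0,0,0],"offset":[0,0.0005,0],"hand":0.1},
    {"rot":[0,0,0],"offset":[0,0.001,0],"hand":0.1},
    {"rot":[0,0,0],"offset":[0,0.001,0],"hand":0.1}
  ]
}}

```text
clock: 21.95
ee_pos: [0.4819, 0.0392, 0.02]
ee_rot: [-0.002, 0.717, 0.697, -0.002]
wrist_force: [-16.9, -0.9, 24.4]
finger_gap: 0.0295
grip_force: 64.1
```

The far edge is reached: the motion stalls at x = 0.4819, against 0.481 predicted. Now the left edge (tool +x).

Call:
{"op": "step_arm", "data": {
  "targets": [
    {"rot":[0,0,0],"offset":[0,-0.001,0],"hand":0.1},
    {"rot":[0,0,0],"offset":[0.0015,-0.001,0],"hand":0.1},
    {"rot":[0,0,0],"offset":[0.003,-0.001,0],"hand":0.1},
    {"rot":[0,0,0],"offset":[0.0045,-0.001,0],"hand":0.1},
    {"rot":[0,0,0],"offset":[0.0045,-0.001,0],"hand":0.1}
  ]
}}

```text
clock: 22.45
ee_pos: [0.4821, 0.0428, 0.02]
ee_rot: [-0.001, 0.717, 0.697, -0.002]
wrist_force: [-14.2, -13.8, 20.8]
finger_gap: 0.0288
grip_force: 63.5
```

Call:
{"op": "step_arm", "data": {
  "targets": [
    {"rot":[0,0,0],"offset":[0.0005,0,0],"hand":0.1},
    {"rot":[0,0,0],"offset":[0.001,0,0],"hand":0.1},
    {"rot":[0,0,0],"offset":[0.001,0,0],"hand":0.1}
  ]
}}

```text
clock: 22.75
ee_pos: [0.4821, 0.0436, 0.02]
ee_rot: [-0.001, 0.717, 0.697, -0.002]
wrist_force: [-13.8, -15.0, 20.4]
finger_gap: 0.0288
grip_force: 63.5
```

Call:
{"op": "step_arm", "data": {
  "targets": [
    {"rot":[0,0,0],"offset":[0.0005,0,0],"hand":0.1},
    {"rot":[0,0,0],"offset":[0.001,0,0],"hand":0.1},
    {"rot":[0,0,0],"offset":[0.001,0,0],"hand":0.1}
  ]
}}

```text
clock: 23.05
ee_pos: [0.4821, 0.0446, 0.02]
ee_rot: [-0.001, 0.717, 0.697, -0.002]
wrist_force: [-12.8, -15.4, 20.9]
finger_gap: 0.0289
grip_force: 63.5
```

Call:
{"op": "step_arm", "data": {
  "targets": [
    {"rot":[0,0,0],"offset":[0.0005,0,0],"hand":0.1},
    {"rot":[0,0,0],"offset":[0.001,0,0],"hand":0.1},
    {"rot":[0,0,0],"offset":[0.001,0,0],"hand":0.1}
  ]
}}

```text
clock: 23.35
ee_pos: [0.4821, 0.0451, 0.02]
ee_rot: [-0.001, 0.717, 0.697, -0.002]
wrist_force: [-15.2, -22.5, 20.5]
finger_gap: 0.0289
grip_force: 63.6
```

Call:
{"op": "step_arm", "data": {
  "targets": [
    {"rot":[0,0,0],"offset":[0.0005,0,0],"hand":0.1},
    {"rot":[0,0,0],"offset":[0.001,0,0],"hand":0.1},
    {"rot":[0,0,0],"offset":[0.001,0,0],"hand":0.1}
  ]
}}

```text
clock: 23.65
ee_pos: [0.4821, 0.0452, 0.0201]
ee_rot: [-0.001, 0.717, 0.697, -0.002]
wrist_force: [-14.5, -33.6, 22.0]
finger_gap: 0.0291
grip_force: 63.6
```

Call:
{"op": "step_arm", "data": {
  "targets": [
    {"rot":[0,0,0],"offset":[0.0005,0,0],"hand":0.1},
    {"rot":[0,0,0],"offset":[0.001,0,0],"hand":0.1},
    {"rot":[0,0,0],"offset":[0.001,0,0],"hand":0.1}
  ]
}}

```text
clock: 23.95
ee_pos: [0.4822, 0.0459, 0.0202]
ee_rot: [-0.001, 0.717, 0.698, -0.002]
wrist_force: [-14.9, -36.8, 24.4]
finger_gap: 0.0288
grip_force: 64.1
```

Both edges are reached. I relax the forces, release and rise.

Call:
{"op": "step_arm", "data": {
  "targets": [
    {"rot":[0,0,0],"offset":[-0.001,-0.001,0],"hand":0.1},
    {"rot":[0,0,0],"offset":[-0.0015,-0.001,-0.0005],"hand":0.1},
    {"rot":[0,0,0],"offset":[-0.0015,-0.001,-0.0005],"hand":0.35},
    {"rot":[0,0,0],"offset":[-0.0015,-0.001,-0.0005],"hand":0.5},
    {"rot":[0,0,0],"offset":[-0.0015,-0.001,-0.0005],"hand":0.65},
    {"rot":[0,0,0],"offset":[-0.0015,-0.001,-0.0005],"hand":0.65},
    {"rot":[0,0,0],"offset":[-0.0015,-0.001,-0.02],"hand":0.65},
    {"rot":[0,0,0],"offset":[-0.0015,-0.001,-0.06],"hand":0.65},
    {"rot":[0,0,0],"offset":[0,0,-0.1],"hand":0.65},
    {"rot":[0,0,0],"offset":[0,0,-0.14],"hand":0.65},
    {"rot":[0,0,0],"offset":[0,0,-0.14],"hand":0.65},
    {"rot":[0,0,0],"offset":[0,0,-0.14],"hand":0.65}
  ]
}}

```text
clock: 25.15
ee_pos: [0.4847, 0.0487, 0.1598]
ee_rot: [0.001, 0.717, 0.697, 0.001]
wrist_force: [-0.1, -0.1, -0.8]
finger_gap: 0.0558
grip_force: 0.0
```

```bash
python3 -c "
from h import *
f=grab('wrist','w8');g=grab('scene','s8');print(bot.sense()['ee_pos'],bot.sense()['wrist_force'])
cv2.imwrite('pics/c8.png',np.hstack([cv2.resize(f['image'][110:250,220:360,::-1],(400,400),interpolation=2),cv2.resize(g['image'][190:330,160:300,::-1],(400,400),interpolation=2)]))
"
```

```text
[0.48402175 0.04862813 0.15832578] [-0.35790146  0.41231751 -0.65296345]
```

View pics/c8.png

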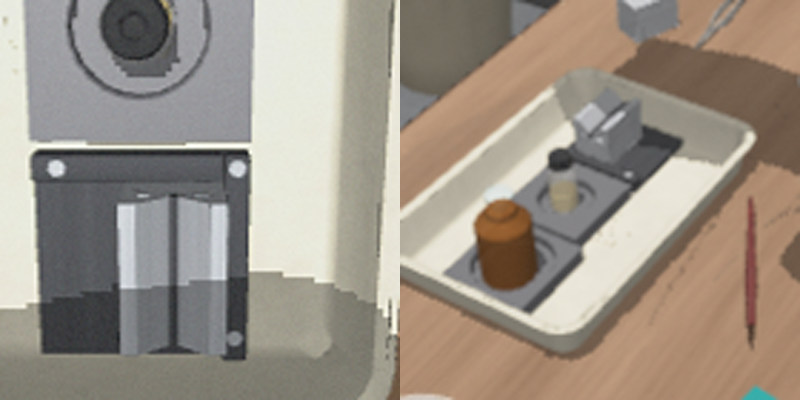

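The V-block sits flat, aligned with the plate, and the bottle and vial are upright. A numeric check of the gaps follows.

```bash
python3 -c "
from h import *
f=load('w8');c=lambda x,y:(220+x*.35-.5,110+y*.35-.5)
b=plane(f,[c(118,204),c(228,204),c(228,354),c(119,354)],.045)
p=plane(f,[c(33,152),c(248,150),c(246,359)],.015)
print('block top',b.round(4)[:,:2]);print('block ctr',b.mean(0).round(4));print('plate TL TR BR',p.round(4)[:,:2])
ux=(p[1]-p[0])[:2];ux/=np.linalg.norm(ux);uy=(p[1]-p[2])[:2];uy/=np.linalg.norm(uy)
d=(b.mean(0)-p[1])[:2]; print('ctr rel plate',d@ux+.033,d@uy+.033)
d=b[1]-b[2];print('yaw block, plate y, deg',np.degrees(np.arctan2(d[0],d[1])),np.degrees(np.arctan2(*uy)))
"
```

```text
block top [[0.4679 0.067 ]
 [0.4976 0.0662]
 [0.497  0.0228]
 [0.4661 0.0236]]
block ctr [0.4821 0.0449 0.045 ]
plate TL TR BR [[0.4412 0.0768]
 [0.505  0.0757]
 [0.5039 0.0091]]
ctr rel plate 0.010674560338240012 0.0018645337343118802
yaw block, plate y, deg 0.789186388207089 0.9957378787639628
```

```bash
python3 -c "
from h import *
print(order.job_done())"
```

```text
the job is handed in; nothing more can be done
None
```

I handed in the job after about 25 s of the 83 s allowed, but the hand-in returned no verdict. The stoppered bottle and capped vial stand upright in their recesses. The V-block is seated on the corner plate against both raised edges, measured about 0.7 mm and 1.1 mm from its nominal home position, within camera error. I did not re-measure the look-alikes at the end, but nothing was moved against them.

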